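# Reverse the double-ended fish-scaling insert in its bench holder

## Task

Two bench holders each carry a double-ended steel fish-cleaning insert; one of them still has its toothed rake end sticking out of the open front. Lift that insert out, turn it end for end and seat it back in the same holder, fully down in the channel, so that its slim spoon end sticks out of the open front and the rake rests in the rear pocket. Leave the other insert, whose spoon end is already out, where it is.

Things in the scene. Friction and masses are not known exactly. Their poses are not given: they have to be found in the camera images.
- insert_a: insert to reverse: loose steel bar 148 mm long, 0.15 kg; origin under its middle, x along it to the spoon end, z up. Body 92 x 18 x 14 mm; on its middle an upright round-topped tab to grip, 34 mm along x, 12 mm thick along y, from 14 to 60 mm above the origin. Toothed rake end 46 mm wide, tip at x -74 mm. Starts seated in holder_a with x along the holder's +x; must end with x along its -x
- holder_a: fixed holder of insert_a; origin on the table under the channel, x from open front (-x) to rear pocket (+x). Base 126 x 76 x 10 mm, x -34 to 92. Cheeks x -34 to 34, 30 mm high; channel floor at z 10 mm (a seated insert's origin is there, above the holder's), 24 mm wide, above z 18 flaring to 40 mm at the top. Rear pocket 64 mm wide, walls 24 mm high, end wall at x 85
- insert_a_spoon_tip (a point): tip of insert_a's slim smooth spoon end (16 mm wide), 74 mm from the insert's origin along its +x and 7 mm above its underside
- insert_b: the second insert, shape and axes as insert_a, seated in a second holder like holder_a (either may be the one on the left) with its spoon already out of the front: leave it alone

How it is judged:
By the outcome, as a careful person would: the job done as asked, in the order asked, and still so for the second after the job is handed in, with the robot touching nothing.
It also fails if it takes over 43 s, if anything falls off the work surface, if the arm or the gripper's body presses on something with over 40 N, if the wrist force passes 120 N, or if a joint passes its speed limit or range.

## Robot

A 7-joint arm with a two-finger parallel gripper is mounted at the origin on the work surface; the furniture and walls round the work are solid. World frame = base frame: x ahead of the robot, y to its left, z up, the work surface at z = 0. Lengths are in m, angles in rad, forces in N, time in s.
With the tool pointing down it reaches from about 0.4 to 0.875 m from the base axis. Payload 4.4 kg.
Tool frame: the origin (TCP) lies at the very end of the fingers, on their centre line; the grasp point (between the pads) lies 19 mm behind it; y points along the fingers, x is the direction in which the jaws open and shut, and the axes are right-handed (so a half turn about y gives the same grasp; the last joint's range is limited). The gripper opens to 85 mm and grips with 20 to 120 N. Pads are 22 mm wide; open, the fingers measure 114 mm over their backs; the gripper's body (76 mm by 85 mm) begins 54 mm behind the grasp point. The pads swing forward as they close: fully open they stand 13 mm farther back than shut.
Start: joints at [-0.066, 0.628, 0.038, 1.517, -0.027, 0.996, -0.02], TCP at [0.65, 0, 0.192] pointing down, gripper open.
Joint ranges: [-3.06, 3.06], [-0.37, 2.12], [-1.25, 1.32], [0.18, 2.47], [-1.1, 4.24], [0.23, 1.98], [-2.94, 2.94]. Speed limits (rad/s): [2.57, 2.57, 3.14, 3.14, 3.14, 3.14, 3.14].

## Interface

Orientations are given as a 3x3 rotation matrix whose columns are the frame's x, y, z axes.
In Python, from station import observe, capture, close_job gives the robot as it stands. The module is installed in compiled form; this text tells all that it offers.
- The arm moves only by the tool step_arm, never from a script. Its argument "steps" is a list of rows, each an object of numbers: "x", "y", "z": the shift along the tool's x, y, z in cm; "roll": the turn about the tool's y in degrees. A call has 1 to 10 rows; each row is the pose to reach, as a shift and turn from the pose commanded when the call began, along the tool's axes at that moment; what a row does not reach only later rows make up. A row lasts 1/8 s, in which the tool goes at most 62.5 mm and 10.7 degrees, less where a joint would pass 70% of its speed; a pose out of reach is approached as far as the arm can. A call with a gripper value outside its range is refused whole. "jaw" is the opening, from 0 (shut) to 1 (fully open), set as the call begins (left out, the last holds). The fingers move at their own pace and stop on an object; "newtons" is the grip in N (left out, the last holds). Time passes only in rows, so rows that repeat a pose let the fingers close. It gives the time, the measured TCP pose, the force and the opening at its end, in the units of the state.
- observe(): the state, without advancing time (a new reading comes with each control period).
- capture(name): name is "scene" or "side" or "wrist"; returns a dict with "img" (384x512x3 uint8, red, green, blue), "depth" (384x512 float32, m along the optical axis (not along the pixel's ray), 0 where there is no reading), "K" (3x3 intrinsics, pixels), "R" (3x3) and "t" (3): a world point X has camera coordinates R X + t; the wrist camera has in their place "mount" (4x4, takes a point from camera to tool coordinates, whose origin is the TCP and whose axes are the tool frame's). Camera axes: x right, y down, z forward; pixel columns grow to the right and rows downward; lengths in m; the calibration is good to about 2 mm. The wrist camera is an equidistant fisheye: a pixel r from the principal point sees the ray r / f radians off the axis. A picture is of the moment at which its call begins: read the wrist's pose just before it.
- close_job(): hands the job in, once; it reports no verdict.
The state is a dict: "time_s": time; "joint_pos": joint angles; "qvel": joint speeds; "joint_efforts": joint torques, N m; "tool_pos": TCP position; "orientation": TCP orientation; "contact_force": force on the tool from outside, world axes, zero at the start; "moment": the same for the moment, N m; "opening": opening from 0.0 (shut) to 1.0 (fully open).
Only numpy, scipy, OpenCV 4.12 (cv2) and the standard library are available. Lean on these libraries where they do the work, as an engineer would, in place of code of your own. Each camera call takes 0.05 s, during which the arm holds its last target.

## Working session

There is one attempt and no reset: what is moved stays moved. The work goes in short steps, Python scripts to look and compute and a tool call to move; the robot and the scene stay as the last step left them, time stands still between calls to the robot, and variables do not carry over. Pictures are saved under pics/ and viewed, and the job is handed in when it is done.

Besides the shell and the picture viewer there is one more tool, called after "Emit:" by a JSON object that holds its "api" and its "payload". step_arm: Moves the arm, as the interface text tells. Its arguments: {"type":"object","properties":{"steps":{"type":"array","items":{"type":"object","properties":{"x":{"type":"number"},"y":{"type":"number"},"z":{"type":"number"},"roll":{"type":"number"}}}},"jaw":{"type":"number"},"newtons":{"type":"number"}},"required":["steps"]}

```bash
mkdir -p pics
python3 - <<'E'
from station import observe, capture
import cv2,numpy as np
s=observe();print(s)
for n in("scene","side","wrist"):
    c=capture(n);cv2.imwrite(f"pics/{n}0.png",c["img"][...,::-1]);np.savez(f"{n}0.npz",**c)
    print(n,c["K"],c.get("R"),c.get("t"),c.get("mount"))
E
```

```text
{'time_s': 0.0, 'joint_pos': array([-0.06579849,  0.62935553,  0.03844962,  1.51836391, -0.0269873 ,
        0.99631363, -0.02001592]), 'qvel': array([ 1.32690627e-03, -1.28876361e-03, -3.72567218e-04,  1.00206442e-03,
        7.23937562e-05, -1.06717613e-03, -6.41858226e-04]), 'joint_efforts': array([-1.11932164e-03, -5.63405585e+01,  1.22606792e+00, -1.93450052e+01,
        1.09587883e-02,  1.05136272e-02, -8.84369996e-06]), 'tool_pos': array([6.49294832e-01, 1.80232530e-05, 1.90884532e-01]), 'orientation': array([[ 9.99998153e-01, -1.92171525e-03,  1.65848026e-05],
       [-1.66637773e-05, -4.10799224e-05,  9.99999999e-01],
       [-1.92171457e-03, -9.99998153e-01, -4.11118695e-05]]), 'contact_force': array([-0.34042873, -0.4090864 ,  0.17180356]), 'moment': array([ 0.03368437, -0.01257799, -0.03339385]), 'opening': 0.9958943271470949}
scene [[368.49082987   0.         257.86532285]
 [  0.         368.49082987 191.65785758]
 [  0.           0.           1.        ]] [[ 0.85014949 -0.52627462 -0.01675936]
 [-0.37375659 -0.58073912 -0.72322064]
 [ 0.37087985  0.62110957 -0.69041367]] [-0.41493366  0.20942939  0.75698615] None
side [[434.72579894   0.         260.244928  ]
 [  0.         434.72579894 186.39049471]
 [  0.           0.           1.        ]] [[ 9.99907113e-01 -6.97779892e-03 -1.17079524e-02]
 [-1.36295060e-02 -5.08824209e-01 -8.60762546e-01]
 [ 4.89383509e-05  8.60842166e-01 -5.08872049e-01]] [-0.48639221  0.02241305  1.09818865] None
wrist [[297.31863964   0.         255.20935173]
 [  0.         297.31863964 194.53767591]
 [  0.           0.           1.        ]] None None [[ 9.99999422e-01 -5.81674515e-04  9.03701175e-04 -2.18093374e-05]
 [-1.03557926e-03 -2.96660669e-01  9.54982395e-01 -1.81641836e-01]
 [-2.87396326e-04 -9.54982780e-01 -2.96661100e-01  7.43503852e-02]
 [ 0.00000000e+00  0.00000000e+00  0.00000000e+00  1.00000000e+00]]
```

View pics/scene0.png

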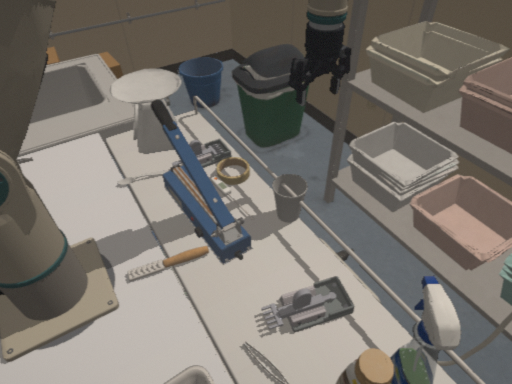

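View pics/side0.png

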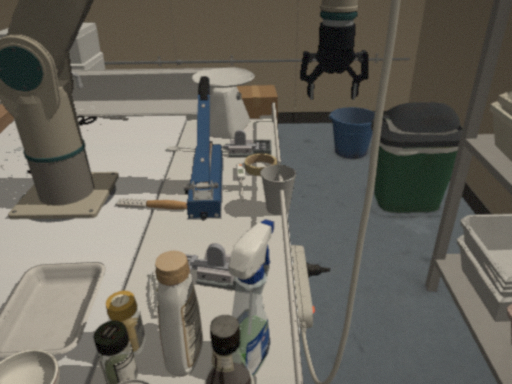

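View pics/wrist0.png

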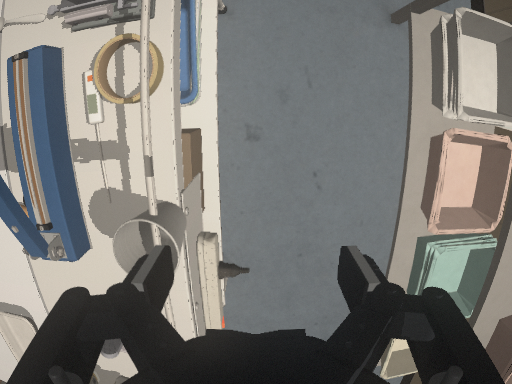

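```bash
cat > h.py <<'E'
import numpy as np,cv2
def cloud(c):
    d=c["depth"];v,u=np.mgrid[:384,:512];K=c["K"]
    p=np.stack([(u-K[0,2])/K[0,0]*d,(v-K[1,2])/K[1,1]*d,d],-1)
    return (p-c["t"])@c["R"]   # R^T(p-t)
E
python3 - <<'E'
from h import *
c=dict(np.load("scene0.npz"));P=cloud(c)
for u,v in[(265,310),(262,327),(275,308),(295,297),(320,297),(350,300),(345,315),(325,283),(285,318),(230,330),(200,185),(225,150),(160,175),(120,183),(288,210),(330,260),(345,255),(370,300),(280,190),(240,220),(190,260),(140,262),(205,340)]:
    print((u,v),P[v,u].round(3))
x=c["img"][230:384,200:420][...,::-1];cv2.imwrite("pics/crop0.png",cv2.resize(x,None,fx=3.6,fy=3.6,interpolation=2))
c=dict(np.load("side0.npz"))
x=c["img"][120:330,100:330][...,::-1];cv2.imwrite("pics/crop1.png",cv2.resize(x,None,fx=2.8,fy=2.8,interpolation=2))
E
```

```text
(265, 310) [ 0.344 -0.26  -0.   ]
(262, 327) [ 0.32  -0.287  0.001]
(275, 308) [ 0.356 -0.276  0.021]
(295, 297) [ 0.385 -0.297  0.063]
(320, 297) [ 0.441 -0.306  0.025]
(350, 300) [ 0.485 -0.342  0.026]
(345, 315) [ 0.468 -0.352  0.001]
(325, 283) [ 0.474 -0.282  0.015]
(285, 318) [ 0.367 -0.295  0.   ]
(230, 330) [ 0.265 -0.26   0.002]
(200, 185) [ 0.341 -0.008  0.139]
(225, 150) [0.515 0.227 0.01 ]
(160, 175) [0.315 0.235 0.002]
(120, 183) [0.211 0.255 0.008]
(288, 210) [ 0.507 -0.102  0.051]
(330, 260) [ 0.528 -0.235 -0.001]
(345, 255) [ 0.606 -0.211 -0.068]
(370, 300) [ 0.533 -0.353 -0.002]
(280, 190) [ 0.525 -0.043  0.058]
(240, 220) [ 0.386 -0.095  0.083]
(190, 260) [ 0.268 -0.073  0.003]
(140, 262) [ 0.173 -0.016 -0.001]
(205, 340) [ 0.218 -0.251 -0.002]
```

View pics/crop0.png

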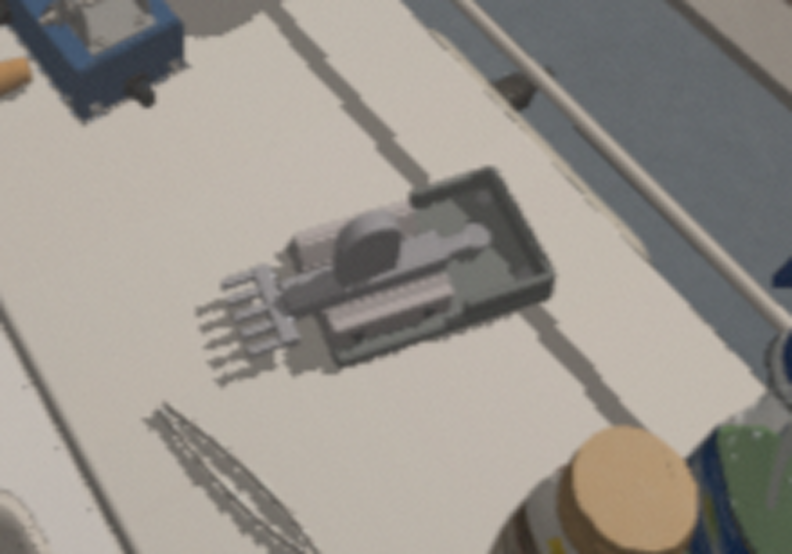

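View pics/crop1.png

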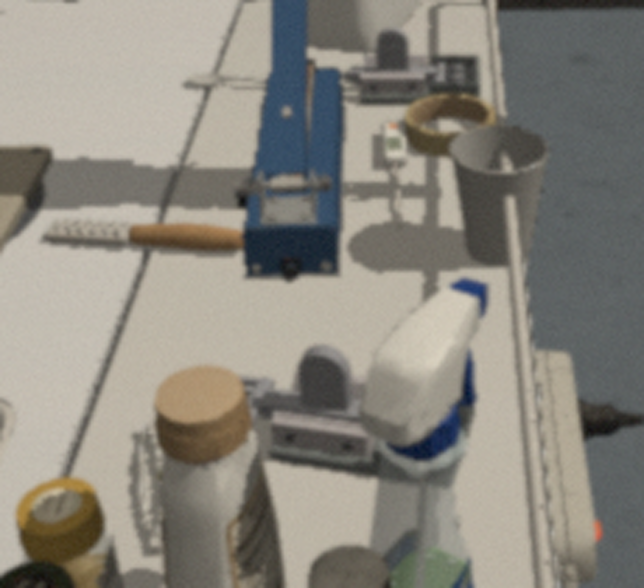

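Run:
```python
from h import *
from scipy.optimize import differential_evolution
from scipy.spatial import cKDTree
c=dict(np.load("scene0.npz"));P=cloud(c).reshape(-1,3)
I=(P[:,0]>.26)&(P[:,0]<.53)&(P[:,1]>-.38)&(P[:,1]<-.22)&(P[:,2]>-.02)&(P[:,2]<.09);Q=P[I]
print(len(Q), np.median(Q[np.abs(Q[:,2])<.008,2]))
# tab
T=Q[Q[:,2]>.045];print("tab",len(T),T.mean(0),T.max(0),T.min(0),'pca',np.linalg.svd((T-T.mean(0))[:,:2])[2][0])
# model surface samples (holder frame)
def surf():
    s=[];h=.001
    g=lambda a,b,n=None:np.arange(a,b+1e-9,.0015)
    def box(x0,x1,y0,y1,z0,z1):
        for z in(z1,):
            X,Y=np.meshgrid(g(x0,x1),g(y0,y1));s.append(np.c_[X.ravel(),Y.ravel(),0*X.ravel()+z])
        for x in(x0,x1):
            Y,Z=np.meshgrid(g(y0,y1),g(z0,z1));s.append(np.c_[0*Y.ravel()+x,Y.ravel(),Z.ravel()])
        for y in(y0,y1):
            X,Z=np.meshgrid(g(x0,x1),g(z0,z1));s.append(np.c_[X.ravel(),0*X.ravel()+y,Z.ravel()])
    box(-.034,.092,-.038,.038,0,.01)
    box(.085,.092,-.038,.038,.01,.034);box(.034,.092,.032,.038,.01,.034);box(.034,.092,-.038,-.032,.01,.034)
    # cheeks
    for sg in(1,-1):
        for z in g(0.01,.018):
            X=g(-.034,.034);s.append(np.c_[X,0*X+sg*.012,0*X+z])
        for z in g(.018,.040):
            y=.012+(z-.018)/.022*.008;X=g(-.034,.034);s.append(np.c_[X,0*X+sg*y,0*X+z])
    box(-.046,.046,-.009,.009,.01,.024)
    # tab round-topped
    for X in g(-.017,.017):
        zt=.01+.043+np.sqrt(max(0,.017**2-X**2))
        Z=g(.024,zt)
        for sg in(.006,-.006):s.append(np.c_[0*Z+X,0*Z+sg,Z])
    return np.vstack(s)
S=surf()
for top in(.034,):
  t=cKDTree(S)
  def f(p):
    a=p[2];d=Q[Q[:,2]>.006]-[p[0],p[1],p[3]]
    l=np.c_[d[:,0]*np.cos(a)+d[:,1]*np.sin(a),-d[:,0]*np.sin(a)+d[:,1]*np.cos(a),d[:,2]]
    k=l[:,0]>-.040
    r=t.query(l)[0];return np.mean(np.minimum(r,.008)**2)*1e6
  r=differential_evolution(f,[(.36,.44),(-.33,-.27),(-.8,.5),(-.004,.004)],seed=0,popsize=12,maxiter=60)
  print(r.x,np.degrees(r.x[2]),r.fun)
# rail
P=P.reshape(384,512,3)
for v in(110,150,200,240,280,300):
  row=P[v,:];k=[(u,row[u].round(3)) for u in range(180,420) if .5<row[u,0]<.7 and row[u,2]>.015 and abs(row[u,2])<.3 ]
  print(v,k[:1],k[len(k)//2:len(k)//2+1],k[-1:])
```

```text
10949 0.0008623215749378085
tab 421 [ 0.46174186 -0.30361857  0.06722661] [ 0.52998328 -0.22047183  0.07893931] [ 0.38250455 -0.37919482  0.04512368] pca [-0.99691101  0.07853936]
[ 0.3983128  -0.29697273 -0.22752076  0.00067556] -13.035979230187285 21.172863728714713
110 [(194, array([0.528, 0.471, 0.017]))] [(207, array([0.528, 0.357, 0.074]))] [(210, array([0.534, 0.348, 0.077]))]
150 [(221, array([0.501, 0.223, 0.019]))] [(246, array([0.529, 0.124, 0.07 ]))] [(250, array([0.535, 0.112, 0.075]))]
200 [(287, array([ 0.502, -0.104,  0.088]))] [(295, array([ 0.517, -0.112,  0.087]))] [(302, array([ 0.542, -0.107,  0.069]))]
240 [(335, array([ 0.528, -0.238,  0.071]))] [(338, array([ 0.53 , -0.244,  0.076]))] [(341, array([ 0.535, -0.247,  0.076]))]
280 [(374, array([ 0.528, -0.349,  0.069]))] [(378, array([ 0.531, -0.356,  0.075]))] [(381, array([ 0.535, -0.359,  0.076]))]
300 [(394, array([ 0.527, -0.399,  0.071]))] [(398, array([ 0.53 , -0.404,  0.076]))] [(401, array([ 0.535, -0.407,  0.075]))]
```

Run:
```python
from h import *
for n in("scene","side"):
  P=cloud(dict(np.load(n+"0.npz"))).reshape(-1,3)
  print(n)
  for y in np.arange(-.6,.0,.04):
    print(round(y,2),[round(float(P[k,2].max()),2) if (k:=(P[:,0]>=x)&(P[:,0]<x+.04)&(P[:,1]>=y)&(P[:,1]<y+.04)&(P[:,2]<.4)).any() else None for x in np.arange(.2,.72,.04)])
```

```text
scene
-0.6 [None, None, None, None, None, None, None, None, 0.08, None, None, None, None]
-0.56 [None, None, None, None, None, None, 0.21, 0.0, 0.08, 0.16, 0.11, None, None]
-0.52 [None, None, None, 0.2, 0.2, 0.09, 0.23, 0.23, 0.08, 0.0, None, None, None]
-0.48 [None, None, None, 0.19, 0.19, None, 0.23, 0.23, 0.08, None, None, None, None]
-0.44 [None, None, 0.0, 0.0, 0.0, 0.0, 0.0, 0.23, 0.08, None, None, None, None]
-0.4 [None, 0.0, 0.01, 0.0, 0.0, 0.0, 0.0, 0.0, 0.08, None, None, None, None]
-0.36 [0.0, 0.01, 0.01, 0.01, 0.03, 0.03, 0.03, 0.03, 0.08, -0.05, None, None, None]
-0.32 [0.0, 0.01, 0.01, 0.03, 0.07, 0.07, 0.03, 0.03, 0.08, -0.05, None, None, None]
-0.28 [0.0, 0.0, 0.0, 0.02, 0.03, 0.03, 0.03, 0.02, 0.08, -0.05, None, None, None]
-0.24 [0.0, 0.0, 0.01, 0.0, 0.0, 0.0, 0.0, 0.0, 0.08, -0.05, -0.06, None, None]
-0.2 [0.0, 0.0, 0.0, 0.0, 0.01, 0.0, 0.0, 0.0, 0.08, -0.05, -0.07, None, None]
-0.16 [0.0, 0.0, 0.01, 0.06, 0.06, 0.0, 0.0, 0.0, 0.08, -0.05, None, None, None]
-0.12 [0.0, 0.0, 0.09, 0.1, 0.1, 0.0, 0.0, 0.1, 0.1, 0.1, None, None, None]
-0.08 [0.02, 0.03, 0.06, 0.12, 0
[... 651 characters left out ...]
 0.0, 0.03, 0.03, None, 0.03, 0.08, -0.05, None, None, None]
-0.32 [0.0, 0.01, 0.01, 0.03, 0.07, 0.07, None, 0.03, 0.08, -0.05, None, None, None]
-0.28 [0.0, 0.0, None, 0.02, 0.03, 0.03, None, 0.0, 0.08, -0.05, None, None, None]
-0.24 [0.0, 0.0, 0.0, 0.0, 0.0, 0.0, None, 0.0, 0.08, -0.05, -0.07, None, None]
-0.2 [0.0, 0.0, 0.0, 0.0, 0.0, 0.0, 0.0, 0.0, 0.08, -0.05, -0.07, None, None]
-0.16 [0.0, 0.0, 0.01, 0.06, 0.06, 0.0, 0.0, 0.0, 0.08, -0.05, None, None, None]
-0.12 [0.0, 0.0, 0.08, 0.1, 0.1, 0.0, 0.0, 0.1, 0.1, 0.1, None, None, None]
-0.08 [0.02, 0.02, 0.04, 0.12, 0.12, 0.0, 0.01, 0.1, 0.1, 0.1, None, 0.4, None]
-0.04 [0.0, 0.0, 0.06, 0.14, 0.14, 0.0, 0.01, 0.1, 0.1, 0.35, 0.4, 0.4, 0.4]
```

Emit:
{"api": "step_arm", "payload": {"steps": [{"x": -4, "z": -5, "roll": -9}, {"x": -8, "z": -10, "roll": -18}, {"x": -12, "z": -15, "roll": -27}, {"x": -16, "z": -20, "roll": -36}, {"x": -20, "z": -25, "roll": -45}, {"x": -24, "z": -28, "roll": -54}, {"x": -25.1, "z": -29.7, "roll": -63}, {"x": -25.1, "z": -29.7, "roll": -72}, {"x": -25.1, "z": -29.7, "roll": -77}, {"x": -25.1, "z": -29.7, "roll": -77}]}}

```text
$.steps[0]: bad value
```

Emit:
{"api": "step_arm", "payload": {"steps": [{"x": -4, "y": 0, "z": -4, "roll": -9}, {"x": -8, "y": 0, "z": -8, "roll": -18}, {"x": -12, "y": 0, "z": -12, "roll": -27}, {"x": -16, "y": 0, "z": -16, "roll": -36}, {"x": -20, "y": 0, "z": -20, "roll": -45}, {"x": -24, "y": 0, "z": -24, "roll": -54}, {"x": -25.1, "y": 0, "z": -28, "roll": -63}, {"x": -25.1, "y": 0, "z": -29.7, "roll": -72}, {"x": -25.1, "y": 0, "z": -29.7, "roll": -77}, {"x": -25.1, "y": 0, "z": -29.7, "roll": -77}]}}

```text
time_s: 1.4
tool_pos: [0.3987, -0.2971, 0.1916]
orientation: [[0.227, -0.0, -0.974], [0.974, 0.001, 0.227], [0.001, -1.0, 0.0]]
contact_force: [-0.4, 0.2, 0.3]
opening: 1.0
```

```bash
cat >> h.py <<'E'
def wcloud(c,s):
    d=c["depth"];v,u=np.mgrid[:384,:512];K=c["K"]
    x=(u-K[0,2])/K[0,0];y=(v-K[1,2])/K[1,1];th=np.hypot(x,y)+1e-9
    k=np.tan(np.minimum(th,1.5))/th
    p=np.stack([x*k*d,y*k*d,d],-1); M=np.array(c["mount"])
    p=p@M[:3,:3].T+M[:3,3]
    return p@np.array(s["orientation"]).T+s["tool_pos"]
def surf(flip=False):
    s=[]
    g=lambda a,b:np.arange(a,b+1e-9,.0015)
    def box(x0,x1,y0,y1,z0,z1):
        X,Y=np.meshgrid(g(x0,x1),g(y0,y1));s.append(np.c_[X.ravel(),Y.ravel(),0*X.ravel()+z1])
        for x in(x0,x1):
            Y,Z=np.meshgrid(g(y0,y1),g(z0,z1));s.append(np.c_[0*Y.ravel()+x,Y.ravel(),Z.ravel()])
        for y in(y0,y1):
            X,Z=np.meshgrid(g(x0,x1),g(z0,z1));s.append(np.c_[X.ravel(),0*X.ravel()+y,Z.ravel()])
    box(-.034,.092,-.038,.038,0,.01)
    box(.085,.092,-.038,.038,.01,.024);box(.034,.092,.032,.038,.01,.024);box(.034,.092,-.038,-.032,.01,.024)
    for sg in(1,-1):
        for z in g(.01,.030):
            y=.012+max(0,z-.018)/.012*.008;X=g(-.034,.034);s.append(np.c_[X,0*X+sg*y,0*X+z])
    s.append(np.array([[0,0,.01]]))
    return np.vstack(s)
def isurf():
    s=[];g=lambda a,b:np.arange(a,b+1e-9,.0015)
    X,Y=np.meshgrid(g(-.046,.046),g(-.009,.009));s.append(np.c_[X.ravel(),Y.ravel(),0*X.ravel()+.014])
    for sg in(1,-1):
        X,Z=np.meshgrid(g(-.046,.046),g(0,.014));s.append(np.c_[X.ravel(),0*X.ravel()+sg*.009,Z.ravel()])
    for X in g(-.017,.017):
        zt=.043+np.sqrt(max(0,.017**2-X**2));Z=g(.014,zt)
        for sg in(.006,-.006):s.append(np.c_[0*Z+X,0*Z+sg,Z])
        Yt=g(-.006,.006);s.append(np.c_[0*Yt+X,Yt,0*Yt+zt])
    return np.vstack(s)
def fit(Q,S,p0,it=40,gate=.006):
    from scipy.spatial import cKDTree
    from scipy.optimize import least_squares
    t=cKDTree(S)
    def f(p):
        a=p[2];d=Q-[p[0],p[1],p[3]]
        l=np.c_[d[:,0]*np.cos(a)+d[:,1]*np.sin(a),-d[:,0]*np.sin(a)+d[:,1]*np.cos(a),d[:,2]]
        return np.minimum(t.query(l)[0],gate)
    from scipy.optimize import minimize
    r=minimize(lambda p:np.mean(f(p)**2)*1e6,p0,method="Nelder-Mead",options=dict(initial_simplex=np.array([p0]+[np.array(p0)+np.eye(4)[i]*[.004,.004,.05,.003][i] for i in range(4)]),maxiter=300))
    return r.x,r.fun
E
python3 - <<'E'
from h import *
from station import *
s=observe();c=capture("wrist");cv2.imwrite("pics/w1.png",c["img"][...,::-1]);print(s["joint_pos"].round(2))
Pw=wcloud(c,s).reshape(-1,3);d=c["depth"].ravel()
Pw=Pw[d>0]
Ps=cloud(dict(np.load("scene0.npz"))).reshape(-1,3);Pd=cloud(dict(np.load("side0.npz"))).reshape(-1,3)
S=np.vstack([surf(),isurf()+[0,0,.01]])
for n,P in(("w",Pw),("s",Ps),("side",Pd)):
  for it,src in enumerate([S]):
    p=[.398,-.297,-.2275,0]
    for _ in range(2):
      dd=P-[p[0],p[1],0];a=p[2];lx=dd[:,0]*np.cos(a)+dd[:,1]*np.sin(a);ly=-dd[:,0]*np.sin(a)+dd[:,1]*np.cos(a)
      Q=P[(lx>-.036)&(lx<.1)&(abs(ly)<.05)&(P[:,2]>.006)&(P[:,2]<.09)]
      p,f=fit(Q,S,p)
    T=Q[Q[:,2]>.05]
    print(n,len(Q),p.round(4),np.degrees(p[2]).round(2),round(f,2),"tab",T.mean(0).round(4),T.max(0).round(3),T.min(0).round(3))
E
```

```text
[ 0.81  0.43 -0.31  1.93  0.17  0.81  1.75]
w 5724 [ 0.4011 -0.2996 -0.2396 -0.0005] -13.73 6.07 tab [ 0.3977 -0.2988  0.0662] [ 0.417 -0.29   0.072] [ 0.384 -0.308  0.051]
s 2524 [ 0.4023 -0.298  -0.226   0.0007] -12.95 6.91 tab [ 0.398  -0.2996  0.0639] [ 0.418 -0.289  0.073] [ 0.383 -0.307  0.05 ]
side 1239 [ 0.4023 -0.2985 -0.2272  0.0006] -13.02 9.6 tab [ 0.4024 -0.3024  0.0615] [ 0.418 -0.29   0.072] [ 0.385 -0.308  0.05 ]
```

View pics/w1.png

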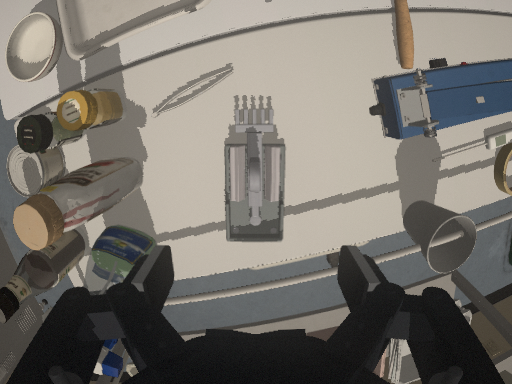

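Emit:
{"api": "step_arm", "payload": {"steps": [{"x": -0.1, "y": 3, "z": -0.3, "roll": 0}, {"x": -0.1, "y": 7, "z": -0.3, "roll": 0}, {"x": -0.1, "y": 11, "z": -0.3, "roll": 0}, {"x": -0.1, "y": 14, "z": -0.3, "roll": 0}, {"x": -0.1, "y": 15.5, "z": -0.3, "roll": 0}, {"x": -0.1, "y": 15.5, "z": -0.3, "roll": 0}, {"x": -0.1, "y": 15.5, "z": -0.3, "roll": 0}]}}

```text
time_s: 2.33
tool_pos: [0.4026, -0.299, 0.0378]
orientation: [[0.225, 0.002, -0.974], [0.974, -0.001, 0.225], [-0.001, -1.0, -0.002]]
contact_force: [0.1, -0.4, 0.1]
opening: 1.0
```

Emit:
{"api": "step_arm", "payload": {"steps": [{"x": 0, "y": 0, "z": 0, "roll": 0}, {"x": 0, "y": 0, "z": 0, "roll": 0}, {"x": 0, "y": 0, "z": 0, "roll": 0}, {"x": 0, "y": 0, "z": 0, "roll": 0}, {"x": 0, "y": 0, "z": 0, "roll": 0}, {"x": 0, "y": 0, "z": 0, "roll": 0}, {"x": 0, "y": 0, "z": 0, "roll": 0}, {"x": 0, "y": 0, "z": 0, "roll": 0}], "jaw": 0.05, "newtons": 50}}

```text
time_s: 3.32
tool_pos: [0.4017, -0.2986, 0.0368]
orientation: [[0.225, -0.0, -0.974], [0.974, 0.0, 0.225], [0.0, -1.0, 0.0]]
contact_force: [-0.5, -0.8, -0.6]
opening: 0.054
```

Run:
```python
from h import *
from station import *
print(observe()["opening"],observe()["tool_pos"])
c=capture("wrist");cv2.imwrite("pics/w2.png",c["img"][...,::-1])
c=capture("scene");cv2.imwrite("pics/s2.png",cv2.resize(c["img"][200:360,180:400][...,::-1],None,fx=3.5,fy=3.5))
```

```text
0.05395126442444765 [ 0.40167736 -0.29859456  0.03675207]
```

View pics/w2.png

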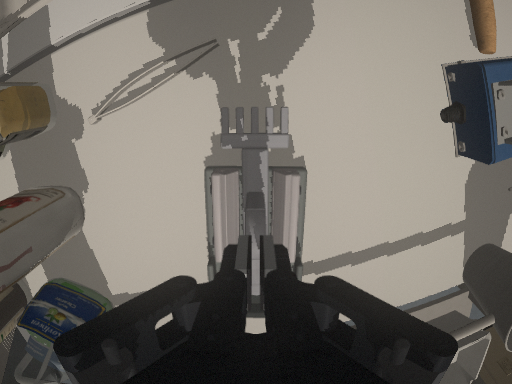

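View pics/s2.png

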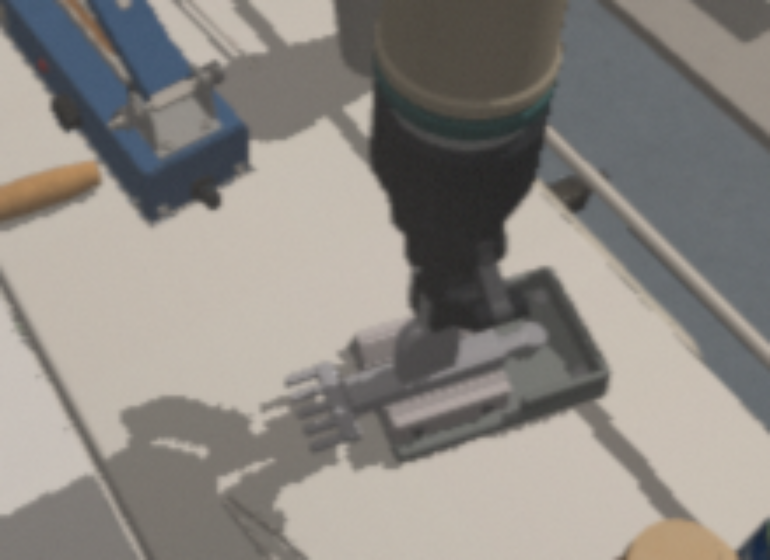

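Run:
```python
from h import *
from station import *
s=observe();c=capture("scene");P=cloud(c)
for X in(s["tool_pos"],s["tool_pos"]+[0,0,.06],[.4015,-.2988,.07],[.4015,-.2988,.024]):
    q=c["R"]@X+c["t"];print((c["K"]@q)[:2]/q[2]-[180,200],((c["K"]@q)[:2]/q[2]-[180,200])*3.5)
for u,v in[(425,330),(425,345),(410,345),(440,345),(455,320),(465,300),(490,290),(430,300),(470,345)]:
    print((u,v),P[200+int(v/3.5),180+int(u/3.5)].round(4))
w=capture("wrist");W=wcloud(w,s)
for u,v in[(255,200),(255,215),(255,240),(250,245),(256,270),(240,250),(270,250),(256,300),(230,270)]:print("w",(u,v),W[v,u].round(4))
cv2.imwrite("pics/w3.png",cv2.resize(w["img"][150:350,150:360][...,::-1],None,fx=3,fy=3,interpolation=2))
```

```text
[121.91857649 100.89817184] [426.71501771 353.14360144]
[124.14334771  83.36023008] [434.50171699 291.76080528]
[123.09415647  91.60634468] [430.82954765 320.62220639]
[121.45669365 104.51563012] [425.09842778 365.80470543]
(425, 330) [ 0.3922 -0.3041  0.0776]
(425, 345) [ 0.3947 -0.3027  0.0596]
(410, 345) [ 0.3872 -0.3003  0.0631]
(440, 345) [ 0.4032 -0.3042  0.054 ]
(455, 320) [ 0.3796 -0.3377  0.1456]
(465, 300) [ 0.3801 -0.3396  0.1652]
(490, 290) [ 0.388  -0.3475  0.1774]
(430, 300) [ 0.3864 -0.3102  0.1203]
(470, 345) [ 0.4302 -0.3007  0.0242]
w (255, 200) [ 0.3842 -0.2961  0.0444]
w (255, 215) [ 0.3869 -0.2967  0.0626]
w (255, 240) [ 0.3981 -0.2993  0.071 ]
w (250, 245) [ 0.3906 -0.3     0.0912]
w (256, 270) [ 0.449  -0.3103  0.0186]
w (240, 250) [ 0.3892 -0.3043  0.0971]
w (270, 250) [ 0.3927 -0.2909  0.0964]
w (256, 300) [ 0.4853 -0.3186  0.0091]
w (230, 270) [ 0.386  -0.3065  0.1189]
```

View pics/w3.png

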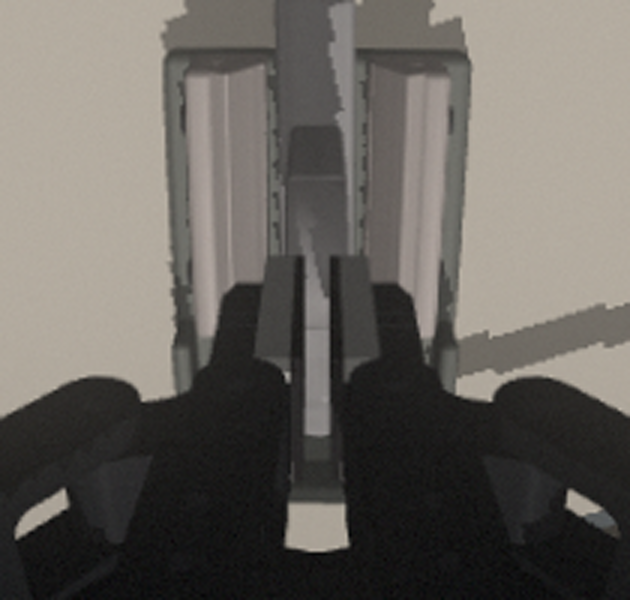

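Run:
```python
from h import *
from station import *
s=observe()
for n in("scene","side"):
  for nm,c,t in(("now",capture(n),s["tool_pos"]),("start",dict(np.load(n+"0.npz")),np.array([.6493,0,.1909]))):
    P=cloud(c).reshape(-1,3);r=np.hypot(P[:,0]-t[0],P[:,1]-t[1])
    k=(r<.08)&(P[:,2]>t[2]+.005)&(P[:,2]<t[2]+.2)
    Q=P[k]-t
    for z in np.arange(0,.2,.01):
      m=(Q[:,2]>=z)&(Q[:,2]<z+.01)
      if m.any():print(n,nm,round(z,2),m.sum(),Q[m].min(0).round(3),Q[m].max(0).round(3))
```

```text
scene now 0.0 23 [-0.019 -0.008  0.005] [0.012 0.009 0.01 ]
scene now 0.01 53 [-0.019 -0.009  0.01 ] [0.015 0.007 0.02 ]
scene now 0.02 66 [-0.019 -0.008  0.02 ] [0.013 0.009 0.03 ]
scene now 0.03 26 [-0.014 -0.006  0.03 ] [0.007 0.009 0.039]
scene now 0.04 17 [-0.013 -0.008  0.041] [-0.008  0.01   0.05 ]
scene now 0.05 32 [-0.013 -0.014  0.051] [-0.004  0.012  0.06 ]
scene now 0.06 30 [-0.013 -0.013  0.06 ] [-0.008  0.01   0.07 ]
scene now 0.07 20 [-0.013 -0.012  0.071] [-0.007  0.01   0.08 ]
scene now 0.08 36 [-0.02  -0.028  0.08 ] [-0.005  0.036  0.089]
scene now 0.09 107 [-0.021 -0.033  0.09 ] [0.006 0.041 0.1  ]
scene now 0.1 65 [-0.023 -0.042  0.1  ] [-0.004  0.019  0.11 ]
scene now 0.11 60 [-0.024 -0.051  0.11 ] [-0.01   0.021  0.12 ]
scene now 0.12 100 [-0.027 -0.062  0.12 ] [0.001 0.017 0.13 ]
scene now 0.13 198 [-0.026 -0.061  0.13 ] [-0.002 -0.003  0.14 ]
scene now 0.14 133 [-0.024 -0.05   0.14 ] [-0.003 -0.002  0.15 ]
scene now 0.15 80 [-0.019 -0.042  0.15 ] [ 0.001 -0.018  0.16 ]
scene now 0.16 50 [-0.034 -0.037  0.16 ] [ 0.003 -0.013  0.17 ]
scene now 0.17 177 [-0.038 -
[... 2568 characters left out ...]

side start 0.09 74 [-0.069 -0.016  0.09 ] [0.064 0.004 0.1  ]
side start 0.1 172 [-0.074 -0.017  0.1  ] [0.074 0.013 0.11 ]
side start 0.11 210 [-0.072 -0.018  0.11 ] [0.073 0.019 0.12 ]
side start 0.12 241 [-0.071 -0.021  0.12 ] [0.071 0.018 0.13 ]
side start 0.13 232 [-0.07  -0.025  0.13 ] [0.07  0.007 0.14 ]
side start 0.14 324 [-0.069 -0.023  0.14 ] [0.069 0.007 0.15 ]
side start 0.15 304 [-0.068 -0.016  0.15 ] [0.067 0.013 0.16 ]
side start 0.16 100 [-0.037 -0.037  0.16 ] [0.036 0.004 0.17 ]
side start 0.17 178 [-0.036 -0.041  0.17 ] [ 0.037 -0.005  0.18 ]
side start 0.18 183 [-0.037 -0.04   0.18 ] [ 0.035 -0.002  0.19 ]
side start 0.19 189 [-0.037 -0.041  0.19 ] [ 0.037 -0.002  0.2  ]
```

Both outside views show the real fingertips about 40 mm behind the reported TCP: about 54 mm open and 41 mm shut. So the jaws closed above the tab and the insert hasn't been touched. I'll reopen and go about 40 mm lower.

Emit:
{"api": "step_arm", "payload": {"steps": [{"x": 0, "y": 0, "z": 0, "roll": 0}, {"x": 0, "y": 0, "z": 0, "roll": 0}, {"x": 0, "y": 0, "z": 0, "roll": 0}, {"x": 0, "y": 0, "z": 0, "roll": 0}, {"x": 0, "y": 0, "z": 0, "roll": 0}, {"x": 0, "y": 0, "z": 0, "roll": 0}], "jaw": 0.8}}

```text
time_s: 4.38
tool_pos: [0.4017, -0.2986, 0.0368]
orientation: [[0.225, -0.0, -0.974], [0.974, 0.0, 0.225], [0.0, -1.0, 0.0]]
contact_force: [-0.3, -0.5, 0.2]
opening: 0.801
```

Emit:
{"api": "step_arm", "payload": {"steps": [{"x": 0, "y": 1, "z": 0, "roll": 0}, {"x": 0, "y": 2, "z": 0, "roll": 0}, {"x": 0, "y": 3, "z": 0, "roll": 0}, {"x": 0, "y": 4, "z": 0, "roll": 0}, {"x": 0, "y": 4, "z": 0, "roll": 0}, {"x": 0, "y": 4, "z": 0, "roll": 0}]}}

```text
time_s: 5.12
tool_pos: [0.4018, -0.2986, -0.0032]
orientation: [[0.225, 0.0, -0.974], [0.974, 0.0, 0.225], [0.0, -1.0, -0.0]]
contact_force: [0.5, -0.9, 0.5]
opening: 0.803
```

Emit:
{"api": "step_arm", "payload": {"steps": [{"x": 0, "y": 0, "z": 0, "roll": 0}, {"x": 0, "y": 0, "z": 0, "roll": 0}, {"x": 0, "y": 0, "z": 0, "roll": 0}, {"x": 0, "y": 0, "z": 0, "roll": 0}, {"x": 0, "y": 0, "z": 0, "roll": 0}, {"x": 0, "y": 0, "z": 0, "roll": 0}, {"x": 0, "y": 0, "z": 0, "roll": 0}], "jaw": 0.05, "newtons": 50}}

```text
time_s: 6.0
tool_pos: [0.4019, -0.2988, -0.0029]
orientation: [[0.225, 0.0, -0.974], [0.974, -0.0, 0.225], [-0.0, -1.0, -0.0]]
contact_force: [-0.4, 0.0, 5.5]
opening: 0.132
```

Emit:
{"api": "step_arm", "payload": {"steps": [{"x": 0, "y": -1, "z": 0, "roll": 0}, {"x": 0, "y": -3, "z": 0, "roll": 0}, {"x": 0, "y": -6, "z": 0, "roll": 0}, {"x": 0, "y": -9, "z": 0, "roll": 0}, {"x": 0, "y": -12, "z": 0, "roll": 0}, {"x": 0, "y": -12, "z": 0, "roll": 0}, {"x": 0, "y": -12, "z": 0, "roll": 0}]}}

```text
time_s: 6.88
tool_pos: [0.4009, -0.2983, 0.1163]
orientation: [[0.225, -0.001, -0.974], [0.974, 0.001, 0.225], [0.0, -1.0, 0.001]]
contact_force: [-0.4, -0.1, -1.7]
opening: 0.133
```

Run:
```python
from h import *
from station import *
s=observe();print(s["opening"],s["tool_pos"],s["contact_force"])
w=capture("wrist");cv2.imwrite("pics/w4.png",w["img"][...,::-1])
c=capture("scene");cv2.imwrite("pics/s4.png",cv2.resize(c["img"][130:384,150:420][...,::-1],None,fx=2.3,fy=2.3))
H=surf()
b=[]
g=np.arange(-.034,.0341,.0015)
X,Y=np.meshgrid(np.arange(-.034,.086,.0015),np.arange(-.012,.012,.0015));b.append(np.c_[X.ravel(),Y.ravel(),0*X.ravel()+.01])
H=np.vstack([H]+b)
for n,P in(("w",wcloud(w,s)[w["depth"]>0]),("s",cloud(c).reshape(-1,3)),("side",cloud(capture("side")).reshape(-1,3))):
    p=[.4018,-.2988,-.23,0]
    for _ in range(2):
      dd=P-[p[0],p[1],0];a=p[2];lx=dd[:,0]*np.cos(a)+dd[:,1]*np.sin(a);ly=-dd[:,0]*np.sin(a)+dd[:,1]*np.cos(a)
      Q=P[(lx>-.045)&(lx<.1)&(abs(ly)<.05)&(P[:,2]>.006)&(P[:,2]<.045)]
      p,f=fit(Q,H,p,gate=.005)
    print(n,len(Q),p.round(4),np.degrees(p[2]).round(2),round(f,2))
```

```text
0.13291041243747628 [ 0.40094237 -0.29825512  0.11625928] [-0.42836954 -0.07018866 -1.74221353]
w 3347 [ 0.4085 -0.3014 -0.2396 -0.0007] -13.73 7.91
s 2507 [ 0.4044 -0.2985 -0.2229  0.0007] -12.77 4.88
side 1068 [ 4.034e-01 -2.987e-01 -2.199e-01  2.000e-04] -12.6 9.15
```

View pics/w4.png

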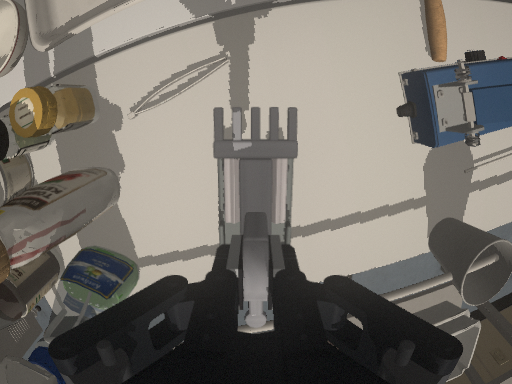

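View pics/s4.png

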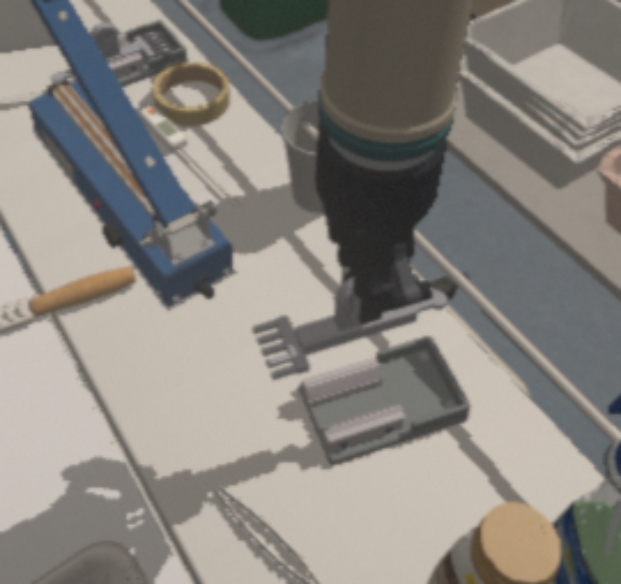

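Emit:
{"api": "step_arm", "payload": {"steps": [{"x": 0, "y": 0, "z": 0, "roll": 10}, {"x": 0, "y": 0, "z": 0, "roll": 20}, {"x": 0, "y": 0, "z": 0, "roll": 30}, {"x": 0, "y": 0, "z": 0, "roll": 40}, {"x": 0, "y": 0, "z": 0, "roll": 50}, {"x": 0, "y": 0, "z": 0, "roll": 60}, {"x": 0, "y": 0, "z": 0, "roll": 70}, {"x": 0, "y": 0, "z": 0, "roll": 80}, {"x": 0, "y": 0, "z": 0, "roll": 90}, {"x": 0, "y": 0, "z": 0, "roll": 90}]}}

```text
time_s: 8.28
tool_pos: [0.4013, -0.2981, 0.116]
orientation: [[0.975, -0.002, 0.223], [-0.223, 0.0, 0.975], [-0.002, -1.0, 0.0]]
contact_force: [0.3, 0.0, -0.7]
opening: 0.132
```

Emit:
{"api": "step_arm", "payload": {"steps": [{"x": 0, "y": 0, "z": 0, "roll": 10}, {"x": 0, "y": 0, "z": 0, "roll": 20}, {"x": 0, "y": 0, "z": 0, "roll": 30}, {"x": 0, "y": 0, "z": 0, "roll": 40}, {"x": 0, "y": 0, "z": 0, "roll": 50}, {"x": 0, "y": 0, "z": 0, "roll": 60}, {"x": 0, "y": 0, "z": 0, "roll": 70}, {"x": 0, "y": 0, "z": 0, "roll": 80}, {"x": 0, "y": 0, "z": 0, "roll": 90}, {"x": 0, "y": 0, "z": 0, "roll": 90}]}}

```text
time_s: 9.52
tool_pos: [0.4014, -0.2982, 0.1162]
orientation: [[-0.22, -0.002, 0.975], [-0.975, 0.0, -0.22], [0.0, -1.0, -0.002]]
contact_force: [0.2, -0.1, -1.3]
opening: 0.134
```

Run:
```python
from h import *
from station import *
s=observe();print(s["opening"],s["tool_pos"],s["contact_force"],s["orientation"].round(3),s["joint_pos"].round(2))
w=capture("wrist");cv2.imwrite("pics/w5.png",w["img"][...,::-1])
c=capture("scene");cv2.imwrite("pics/s5.png",cv2.resize(c["img"][130:384,150:420][...,::-1],None,fx=2.3,fy=2.3))
d=capture("side")
I=isurf()
for n,P in(("s",cloud(c).reshape(-1,3)),("side",cloud(d).reshape(-1,3))):
    p=[s["tool_pos"][0],s["tool_pos"][1],np.pi-.227,.13]
    dd=P-[p[0],p[1],0];a=p[2];lx=dd[:,0]*np.cos(a)+dd[:,1]*np.sin(a);ly=-dd[:,0]*np.sin(a)+dd[:,1]*np.cos(a)
    Q=P[(lx>-.05)&(lx<.05)&(abs(ly)<.02)&(P[:,2]>.1)&(P[:,2]<.16)]
    p,f=fit(Q,I,p,gate=.005)
    e=p[:2]-s["tool_pos"][:2];print(n,len(Q),p.round(4),np.degrees(p[2]),round(f,2),"along holder x",e@[np.cos(-.227),np.sin(-.227)],"lat",e@[np.sin(.227),np.cos(.227)])
    L=P-[s["tool_pos"][0],s["tool_pos"][1],0]
    lx=L@[np.cos(.227),-np.sin(.227),0];ly=L@[np.sin(.227),np.cos(.227),0]
    m=(abs(ly)<.03)&(abs(lx)<.1)&(P[:,2]>.11)&(P[:,2]<.15);print("extent",np.percentile(lx[m],[.3,99.7]),"z",P[m,2].min())
```

```text
0.1339144110288151 [ 0.40138476 -0.29823397  0.11616998] [ 0.22797735 -0.06958756 -1.27415423] [[-0.22  -0.002  0.975]
 [-0.975  0.    -0.22 ]
 [ 0.    -1.    -0.002]] [ 0.16  0.61  0.64  2.02 -0.56  0.69 -0.63]
s 550 [ 0.402  -0.2974  2.9164  0.1297] 167.09915193062716 3.14 along holder x 0.0003803864831597922 lat 0.0009406438224301664
extent [-0.07241214  0.07398047] z 0.12982235261388053
side 642 [ 0.4039 -0.2982  2.9185  0.1294] 167.2188313639405 2.69 along holder x 0.0024327250575913195 lat 0.0006344611645602763
extent [-0.06925626  0.07516502] z 0.12826624368026
```

View pics/s5.png

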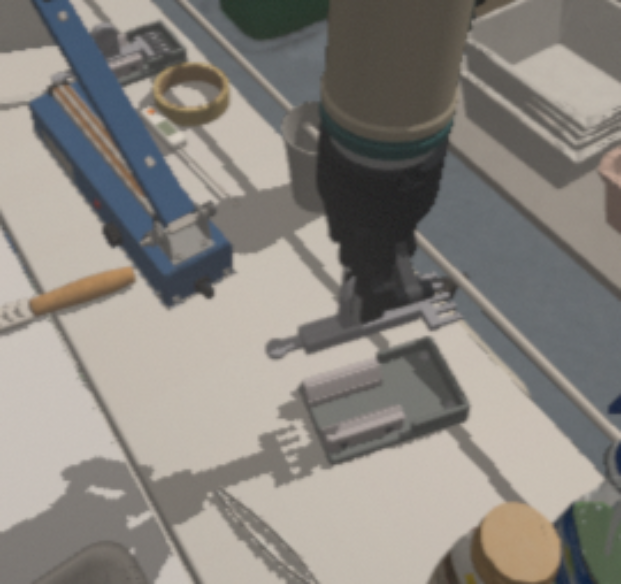

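View pics/w5.png

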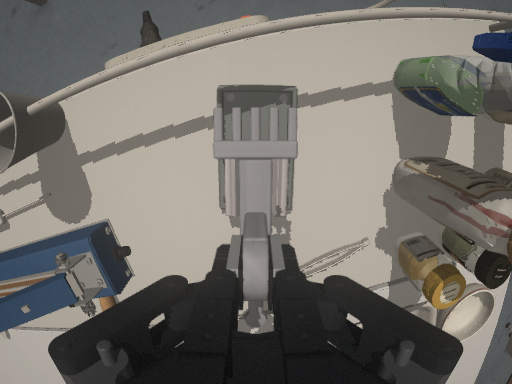

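Emit:
{"api": "step_arm", "payload": {"steps": [{"x": 0.05, "y": 2, "z": 0.1, "roll": 0}, {"x": 0.05, "y": 5, "z": 0.1, "roll": 0}, {"x": 0.05, "y": 7.5, "z": 0.1, "roll": 0}, {"x": 0.05, "y": 9, "z": 0.1, "roll": 0}, {"x": 0.05, "y": 9.6, "z": 0.1, "roll": 0}, {"x": 0.05, "y": 9.6, "z": 0.1, "roll": 0}]}}

```text
time_s: 10.42
tool_pos: [0.4027, -0.2996, 0.021]
orientation: [[-0.225, 0.0, 0.974], [-0.974, -0.0, -0.225], [0.0, -1.0, 0.0]]
contact_force: [0.1, 0.1, -1.3]
opening: 0.133
```

Emit:
{"api": "step_arm", "payload": {"steps": [{"x": 0, "y": 0.4, "z": 0, "roll": 0}, {"x": 0, "y": 0.8, "z": 0, "roll": 0}, {"x": 0, "y": 1.2, "z": 0, "roll": 0}, {"x": 0, "y": 1.6, "z": 0, "roll": 0}, {"x": 0, "y": 1.6, "z": 0, "roll": 0}]}}

```text
time_s: 11.05
tool_pos: [0.4024, -0.2992, 0.0045]
orientation: [[-0.225, -0.0, 0.974], [-0.974, 0.0, -0.225], [-0.0, -1.0, -0.001]]
contact_force: [-0.4, -0.5, -1.3]
opening: 0.134
```

Emit:
{"api": "step_arm", "payload": {"steps": [{"x": 0, "y": 0.2, "z": 0, "roll": 0}, {"x": 0, "y": 0.4, "z": 0, "roll": 0}, {"x": 0, "y": 0.6, "z": 0, "roll": 0}, {"x": 0, "y": 0.75, "z": 0, "roll": 0}, {"x": 0, "y": 0.75, "z": 0, "roll": 0}, {"x": 0, "y": 0.75, "z": 0, "roll": 0}]}}

```text
time_s: 11.8
tool_pos: [0.4026, -0.2994, -0.0027]
orientation: [[-0.225, 0.0, 0.974], [-0.974, -0.0, -0.225], [0.0, -1.0, 0.0]]
contact_force: [-0.3, -0.1, -1.9]
opening: 0.129
```

Emit:
{"api": "step_arm", "payload": {"steps": [{"x": 0, "y": 0.05, "z": 0, "roll": 0}, {"x": 0, "y": 0.1, "z": 0, "roll": 0}, {"x": 0, "y": 0.1, "z": 0, "roll": 0}]}}

```text
time_s: 12.18
tool_pos: [0.4027, -0.2994, -0.0029]
orientation: [[-0.225, 0.001, 0.974], [-0.974, 0.0, -0.225], [-0.0, -1.0, 0.001]]
contact_force: [-1.1, 1.1, 8.7]
opening: 0.131
```

Contact with the floor of the channel came at the original seated height. I'll release and back off.

Emit:
{"api": "step_arm", "payload": {"steps": [{"x": 0, "y": 0, "z": 0, "roll": 0}, {"x": 0, "y": 0, "z": 0, "roll": 0}, {"x": 0, "y": 0, "z": 0, "roll": 0}, {"x": 0, "y": 0, "z": 0, "roll": 0}, {"x": 0, "y": 0, "z": 0, "roll": 0}, {"x": 0, "y": 0, "z": 0, "roll": 0}], "jaw": 0.8}}

```text
time_s: 12.92
tool_pos: [0.4026, -0.2993, -0.0037]
orientation: [[-0.225, -0.0, 0.974], [-0.974, 0.0, -0.225], [-0.0, -1.0, -0.0]]
contact_force: [0.2, -0.2, 0.2]
opening: 0.801
```

Emit:
{"api": "step_arm", "payload": {"steps": [{"x": 0, "y": -2, "z": 0, "roll": 0}, {"x": 0, "y": -5, "z": 0, "roll": 0}, {"x": 0, "y": -10, "z": 0, "roll": 0}, {"x": 0, "y": -15, "z": 0, "roll": 0}, {"x": 0, "y": -19, "z": 0, "roll": 0}, {"x": 0, "y": -19, "z": 0, "roll": 0}, {"x": 0, "y": -19, "z": 0, "roll": 0}]}}

```text
time_s: 13.8
tool_pos: [0.4023, -0.2986, 0.1857]
orientation: [[-0.225, -0.0, 0.974], [-0.974, 0.001, -0.225], [-0.001, -1.0, -0.001]]
contact_force: [0.2, -1.0, -0.4]
opening: 0.799
```

Run:
```python
from h import *
from station import *
s=observe();print(s["time_s"],s["opening"],s["tool_pos"],s["contact_force"])
w=capture("wrist");cv2.imwrite("pics/w6.png",w["img"][...,::-1])
c=capture("scene");cv2.imwrite("pics/s6.png",cv2.resize(c["img"][230:384,200:420][...,::-1],None,fx=3.5,fy=3.5))
I=isurf()
for n,P,z0 in(("start",cloud(dict(np.load("scene0.npz"))).reshape(-1,3),0),("s",cloud(c).reshape(-1,3),0),("side0",cloud(dict(np.load("side0.npz"))).reshape(-1,3),0),("side",cloud(capture("side")).reshape(-1,3),0)):
    a=-.225;p=[.4025,-.299,a,.01]
    dd=P-[p[0],p[1],0];lx=dd[:,0]*np.cos(a)+dd[:,1]*np.sin(a);ly=-dd[:,0]*np.sin(a)+dd[:,1]*np.cos(a)
    Q=P[(abs(lx)<.045)&(abs(ly)<.012)&(P[:,2]>.02)&(P[:,2]<.09)]
    p,f=fit(Q,I,p,gate=.005);print(n,len(Q),p.round(4),np.degrees(p[2]).round(2),round(f,2),"top",np.percentile(Q[:,2],99).round(4))
    for lo,hi in((-.07,-.05),(.05,.07)):
        m=(lx>lo)&(lx<hi)&(abs(ly)<.024)&(P[:,2]>.012)&(P[:,2]<.05);print("  end",lo,m.sum(),ly[m].min().round(3),ly[m].max().round(3),np.percentile(P[m,2],[50,95]).round(4))
```

```text
13.8 0.79929050666675 [ 0.40232871 -0.29858575  0.18573533] [ 0.20961235 -0.9863599  -0.35324008]
start 615 [ 0.4004 -0.2972 -0.2274  0.0108] -13.03 1.47 top 0.072
  end -0.07 211 -0.023 0.024 [0.0207 0.0227]
  end 0.05 81 -0.022 0.022 [0.0199 0.0222]
s 625 [ 0.4031 -0.2983 -0.2298  0.0109] -13.16 1.6 top 0.0722
  end -0.07 71 -0.007 0.009 [0.0205 0.0226]
  end 0.05 176 -0.024 0.023 [0.0205 0.023 ]
side0 557 [ 0.402  -0.2981 -0.2306  0.0102] -13.21 1.82 top 0.0717
  end -0.07 65 -0.012 0.021 [0.0205 0.0226]Traceback (most recent call last):
  File "<stdin>", line 13, in <module>
    return umr_minimum(a, axis, None, out, keepdims, initial, where)
ValueError: zero-size array to reduction operation minimum which has no identity
```

View pics/s6.png

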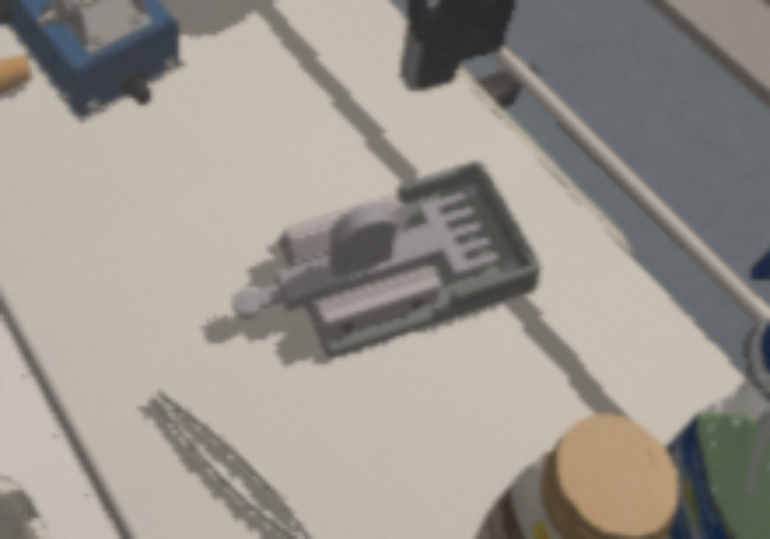

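View pics/w6.png

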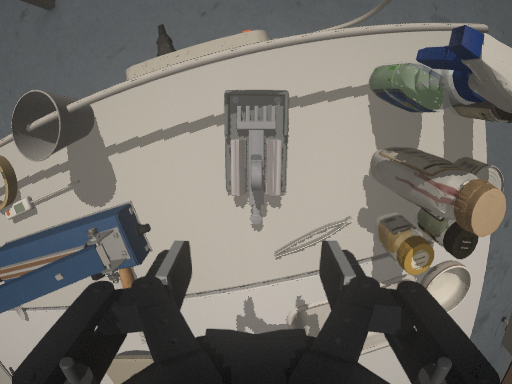

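The insert is seated with its spoon out at the front (scene crop about 245,300) and its rake in the pocket (about 465,235). Its height is 10.9 mm, against 10.8 mm at the start, and it lies level. The gripper is well clear, so I'm handing in.

```bash
python3 -c "
from station import *
print(close_job())"
```

```text
the job is handed in; nothing more can be done
None
```

I lifted insert_a (the one on the right, with its rake out) by its tab, turned it end for end and seated it back in the same holder. The job was handed in at about 14 s.

**Last checks, scene camera:**
- **Ends:** the spoon sticks out of the open front and the rake lies in the rear pocket.
- **Seating:** the underside measured 10.9 mm above the table, against 10.8 mm for the same insert before the move. The floor contact on the way down came at the original seated height.
- **Position:** both ends are level at about 20.5 mm. Its yaw is -13.2°, which is within about half a degree of the holder's. It sits about 3 mm from where it started, along the channel.
- **Clearance:** the gripper was about 19 cm above the release height, touching nothing. Highest force reading in any move report was about 9 N.
- **Other insert:** I never went near insert_b.

**Problems:**
- **First grasp missed:** the real fingertips sit about 40 mm behind the reported TCP, so the jaws closed above the tab without touching it. I measured this offset with the scene and side cameras, went 40 mm lower and gripped properly.
- **Wrist camera disagreed:** with the insert lifted out, its holder position came out 4 to 5 mm off the other two along the channel, so I used those.
- **Side camera:** the final check script stopped with an error before the side view was measured, so seating rests on the scene camera and the contact height.

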